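# Set a label plate up for filing

## Task

Set the steel label plate up for filing: push it with the fingertips flat against the steel fence of the wooden filing board, and slide it along until about 30 mm of it stands out past the end of the board beside the clamp, clamp still open. Then press the handle of the toggle clamp right down so that it locks and its foot holds the plate there. The plate is only pushed, never lifted or tipped up off the board, and the other things on the bench are left where they are.

Things in the scene. Friction and masses are not known exactly. Their poses are not given: they have to be found in the camera images.
- board: Wooden filing board, fixed; bed top 40 mm above the bench, x -85 to 75, y 0 to 185 mm in its frame. Origin: at bench height below the corner of fence face and filing end. x points across it, away from the robot; y along the fence. Fence: steel strip 10 mm high, face at x = 0, plate on its -x side, clamp on its +x side at y = 35 mm. Filing end: y = 0; the plate stands out past it towards -y.
- plate: Flat steel plate, 65 (x) by 150 (y) by 6 mm, about 0.44 kg, a 7 mm screw hole near each end, loose on the board's bed, its -y end up to 30 mm short of the filing end, some mm off the fence and a little askew. Origin: middle of its underside. Its +x long edge goes against the fence; its -y end is the one to stand out. It slides with 1 to 4 N.
- plate_front (a point): Middle of the plate's -y end, half-way up its thickness: this point stands 30 mm past the filing end when the plate is set.
- plate_side_front (a point): Corner of the plate between its fence-side long edge and its -y end, half-way up.
- plate_side_back (a point): The other corner of the plate's fence-side long edge, at its +y end, half-way up.
- clamp_handle (a joint): Handle of the toggle clamp: 0 open (it leans away from the plate, 58 degrees above level; the clamp's arm is raised), 1.01 dead centre (handle level), 1.10 pressed right down, locked. It turns on a pin along the board's y at x = 72, y = 35, z = 78 mm of the board; its end swings to +x and down while the arm comes down on the plate. Pressing takes up to 15 N.
- handle_grip (a point): Middle of the handle's black grip, 60 mm from its pin. The grip reaches from 32 to 88 mm from the pin, is 15 mm wide (board's y) and 17 mm thick. Open, this point is at x = 104, y = 35, z = 129 mm in the board's frame; locked, at x = 132, y = 35, z = 73 mm.
- clamp_foot: Rubber foot, 17 mm across, on a sprung spindle at the end of the clamp's arm. Open, it is about 80 mm above the bed at x = -20, y = 35 mm in the board's frame; locked, it presses with about 16 N on the plate at x = -32, y = 35 mm. Keep clear of the raised arm while pushing the plate.
- file: Half-round file with a wooden handle, 276 mm long, on the bench between board and robot: leave alone.
- brush: Flat dusting brush, 229 mm long, on the bench to the left of the board: leave alone.
- wing_bolt: Wing bolt, 69 mm long, lying on the board's bed behind the fence: leave alone.
- bolt_tin: Open round tin of bolts, 67 mm wide and 47 mm high, behind and to the right of the board: leave alone.
- mug: White enamel mug, 81 mm high, at the back to the left: leave alone.
- coil_hose: Red coiled air hose, fixed, an obstacle to the left of the board (origin of no meaning). It lies on the bench at (0.25 to 0.40, -0.06 to 0.02), rises through (0.40, 0.12, 0.16), (0.47, 0.20, 0.17) and (0.59, 0.30, 0.31) (world x, y, z in m) and goes straight up to the ceiling at (0.62, 0.32): pass over it between it and the robot, at x about 0.4, higher than 0.3 m.

How it is judged:
By the outcome, as a careful person would: the job done as asked, in the order asked, and still so for the second after the job is handed in, with the robot touching nothing.
It also fails if it takes over 72 s, if anything falls off the work surface, if the arm or the gripper's body presses on something with over 40 N, if the wrist force passes 120 N, or if a joint passes its speed limit or range.

## Robot

A 7-joint arm with a two-finger parallel gripper is mounted at the origin on the work surface; the furniture and walls round the work are solid. World frame = base frame: x ahead of the robot, y to its left, z up, the work surface at z = 0. Lengths are in m, angles in degrees, forces in N, time in s.
With the tool pointing down it reaches from about 0.425 to 0.875 m from the base axis. Payload 4.7 kg.
Tool frame: the origin (TCP) lies at the centre of the arm's flange, where the gripper is bolted on; the fingertips stand 182 mm ahead of it and the grasp point (between the pads) lies 164 mm ahead of it; z points along the fingers, x is the direction in which the jaws open and shut, and the axes are right-handed (so a half turn about z gives the same grasp; the last joint's range is limited). The gripper opens to 87 mm and grips with 3 to 60 N. Pads are 19 mm wide; open, the fingers measure 117 mm over their backs; the gripper's body (75 mm by 190 mm) begins 51 mm behind the grasp point.
Start: joints at [-64.567, 18.392, -4.016, 83.108, 1.295, 78.541, -3.26], TCP at [0.271, 0.591, 0.405] pointing down, gripper open.
Joint ranges: [-163.93, 163.93], [-17.29, 119.83], [-79.2, 71.16], [3.27, 140.29], [-89.18, 269.18], [5.43, 117.66], [-154.24, 154.24]. Speed limits (degrees/s): [147.25, 147.25, 180, 180, 180, 180, 180].

## Interface

Orientations are given as [roll, pitch, yaw] about the fixed x, y, z axes, in that order (R = Rz(yaw) Ry(pitch) Rx(roll)).
In Python, from cell import env gives the robot as it stands. The module is installed in compiled form; this text tells all that it offers.
- The arm moves only by the tool carry_out, never from a script. Its argument "increments" is a list of rows, each a list of 5 numbers: the shift along the world's x, y, z in m, then the turn about the world's z in degrees, then the gripper's target within -1 to 1 (shut at 1, half-way at 0, fully open at -1). In form: [[dx, dy, dz, spin, jaw], ...]. A call has 1 to 20 rows; each row is the pose to reach, as a shift and turn from the pose commanded when the call began; what a row does not reach only later rows make up. A row lasts 1/10 s, in which the tool goes at most 50 mm and 8.59 degrees, less where a joint would pass 70% of its speed; a pose out of reach is approached as far as the arm can. A call with a gripper value outside its range is refused whole. The fingers move at their own pace and stop on an object; "grip_force" is the grip in N (left out, the last holds). Time passes only in rows, so rows that repeat a pose let the fingers close. It gives the time, the measured TCP pose, the force and the opening at its end, in the units of the state.
- env.get_obs(): the state, without advancing time (a new reading comes with each control period).
- env.read_camera(name): name is "scene" or "top"; returns (picture, depth): 384x512x3 uint8, red, green, blue; 384x512 float32, m along the optical axis (not along the pixel's ray), 0 where there is no reading.
- env.get_calibration(name): a dict with "K" (3x3 intrinsics, pixels), "camera_from_world" (4x4, takes a point from world to camera coordinates). Camera axes: x right, y down, z forward; pixel columns grow to the right and rows downward; lengths in m; the calibration is good to about 2 mm. A picture is of the moment at which its call begins. get_calibration takes no time and is no camera call.
- env.sign_off(): hands the job in, once; it reports no verdict.
The state is a dict: "time_s": time; "qpos": joint angles; "joint_velocities": joint speeds; "effort": joint torques, N m; "tool_pos": TCP position; "tool_rot": TCP orientation; "force": force on the tool from outside, world axes, zero at the start; "wrist_torque": the same for the moment, N m; "grip_width": finger opening in m.
Only numpy, scipy, OpenCV 4.12 (cv2) and the standard library are available. Lean on these libraries where they do the work, as an engineer would, in place of code of your own. Each camera call takes 0.05 s, during which the arm holds its last target.

## Working session

There is one attempt and no reset: what is moved stays moved. The work goes in short steps, Python scripts to look and compute and a tool call to move; the robot and the scene stay as the last step left them, time stands still between calls to the robot, and variables do not carry over. Pictures are saved under pics/ and viewed, and the job is handed in when it is done.

Besides the shell and the picture viewer there is one more tool, called by a JSON object that holds its "api" and its "payload". carry_out: Moves the arm, as the interface text tells. Its arguments: {"type":"object","properties":{"increments":{"type":"array"},"grip_force":{"type":"number"}},"required":["increments"]}

```bash
mkdir -p pics
cat > h.py <<'E'
import numpy as np, cv2
from cell import env
def snap(n,tag):
    p,d=env.read_camera(n); cv2.imwrite(f'pics/{tag}.png',cv2.cvtColor(p,cv2.COLOR_RGB2BGR)); np.save(f'pics/{tag}.npy',d); return p,d
def crop(tag,x0,y0,x1,y1,s,out):
    im=cv2.imread(f'pics/{tag}.png')[y0:y1,x0:x1]; cv2.imwrite(f'pics/{out}.png',cv2.resize(im,None,fx=s,fy=s,interpolation=cv2.INTER_CUBIC))
def ray(n,u,v):
    c=env.get_calibration(n);K=np.array(c['K']);T=np.linalg.inv(np.array(c['camera_from_world']))
    return T[:3,3],T[:3,:3]@np.linalg.inv(K)@np.array([u,v,1.])
def at_z(n,u,v,z):
    o,r=ray(n,u,v); return o+r*(z-o[2])/r[2]
def at_d(n,tag,u,v):
    d=np.load(f'pics/{tag}.npy'); o,r=ray(n,u,v); return o+r*d[int(round(v)),int(round(u))]
def proj(n,P):
    c=env.get_calibration(n);K=np.array(c['K']);M=np.array(c['camera_from_world'])
    q=K@(M[:3,:3]@np.array(P)+M[:3,3]); return q[:2]/q[2]
E
python3 - <<'E'
from h import *
print(env.get_obs())
for n in('scene','top'):
    snap(n,n+'0'); c=env.get_calibration(n); print(np.array(c['K']),np.linalg.inv(np.array(c['camera_from_world'])))
E
```

```text
{'time_s': 0.0, 'qpos': array([-64.56690338,  18.44063364,  -4.01490425,  83.1736553 ,
         1.29531607,  78.53998089,  -3.25973544]), 'joint_velocities': array([-0.01236007, -0.03830193,  0.0996745 , -0.02580859,  0.01661007,
       -0.09397955,  0.04647968]), 'effort': array([ 2.07528051e-04, -4.91287744e+01, -4.04001307e-01, -3.12527490e+01,
       -6.39008288e-02,  4.37220780e-02,  1.72703194e-04]), 'tool_pos': array([0.27079852, 0.59069223, 0.40365417]), 'tool_rot': array([1.79993863e+02, 1.09014647e-01, 6.53763521e+01]), 'force': array([-0.13560637,  0.25655803,  0.84033697]), 'wrist_torque': array([-0.05230152, -0.00294332,  0.03733041]), 'grip_width': 0.08687156264040165}
[[351.1120344    0.         254.93322031]
 [  0.         351.1120344  197.61667019]
 [  0.           0.           1.        ]] [[ 0.87791794 -0.35390166  0.32251157  0.24215607]
 [-0.47879532 -0.64339699  0.59732349 -0.58381046]
 [-0.0038908  -0.67881804 -0.73429622  0.71449939]
 [ 0.          0.          0.          1.        ]]
[[488.96294917   0.         253.22365618]
 [  0.         488.96294917 179.56416798]
 [  0.           0.           1.        ]] [[ 0.04315191 -0.96879029  0.24409686  0.26069455]
 [-0.99905111 -0.04040076  0.01626853 -0.09438657]
 [-0.00589909 -0.24456726 -0.96961439  1.17393278]
 [ 0.          0.          0.          1.        ]]
```

View pics/scene0.png

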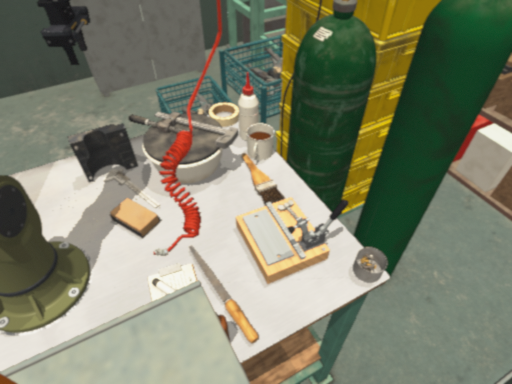

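View pics/top0.png

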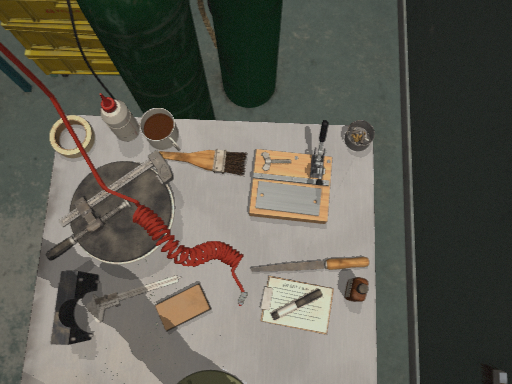

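```bash
python3 -c "
from h import *
crop('top0',240,110,345,230,6,'c1'); crop('scene0',225,185,360,285,6,'c2')"
```

```text
(no output)
```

View pics/c1.png

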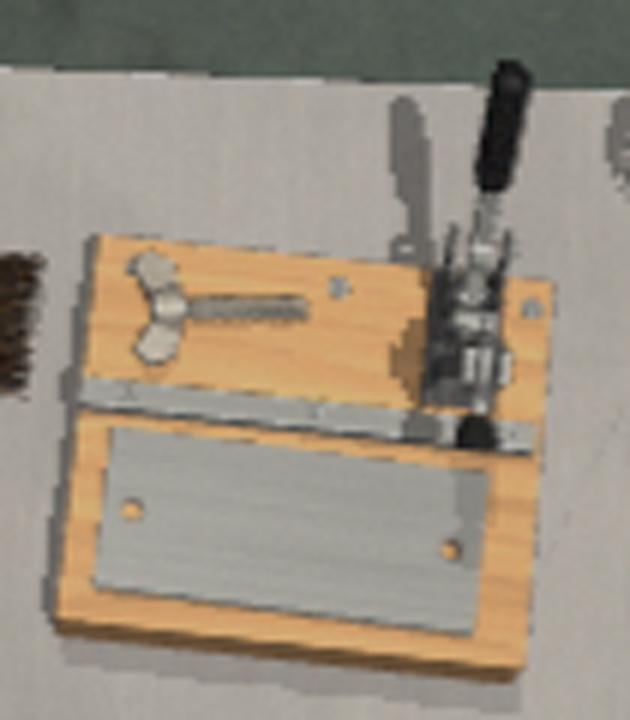

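View pics/c2.png

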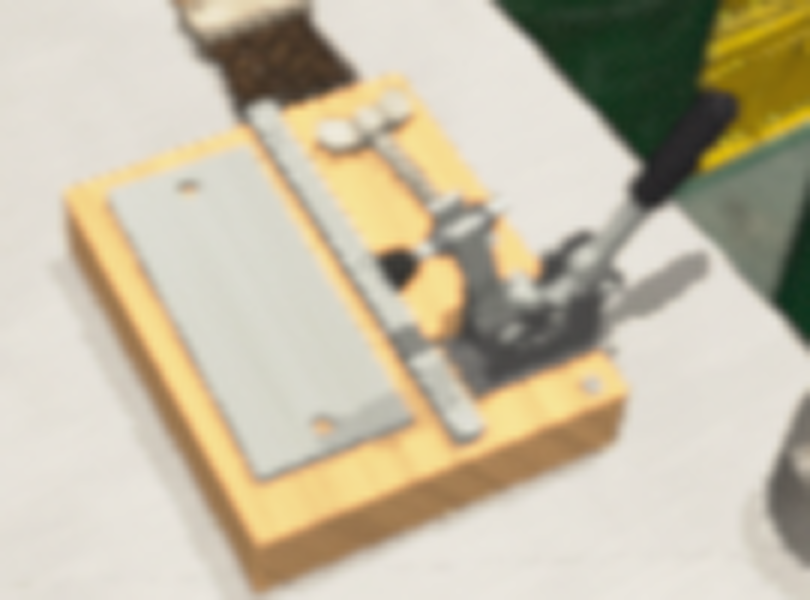

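```bash
cat >> h.py <<'E'
def C(u,v,x0,y0,s): return (u+.5)/s-.5+x0,(v+.5)/s-.5+y0
E
python3 - <<'E'
from h import *
T=dict(b=[(97,237),(553,283),(520,670),(60,622)],p=[(110,427),(490,472),(473,633),(93,587)],f=[(78,408),(530,455)])
z=dict(b=.04,p=.046,f=.05)
for k in T:
    P=np.array([at_z('top',*C(*q,240,110,6),z[k]) for q in T[k]])[:,:2]; print(k,P.round(4).tolist())
    print(' sides',[np.linalg.norm(P[i]-P[i-1]).round(4) for i in range(len(P))],[np.degrees(np.arctan2(*(P[i]-P[i-1])[::-1])).round(2) for i in range(len(P))])
S=dict(b=[(68,200),(395,80),(628,395),(258,545)],p=[(110,190),(255,147),(412,415),(262,475)],f=[(247,107),(455,440)])
for k in S:
    P=np.array([at_z('scene',*C(*q,225,185,6),z[k]) for q in S[k]])[:,:2]; print(k,P.round(4).tolist())
    print(' sides',[np.linalg.norm(P[i]-P[i-1]).round(4) for i in range(len(P))],[np.degrees(np.arctan2(*(P[i]-P[i-1])[::-1])).round(2) for i in range(len(P))])
E
```

```text
b [[0.6227, -0.0782], [0.6109, -0.2626], [0.4528, -0.2504], [0.4642, -0.0703]]
 sides [np.float64(0.1587), np.float64(0.1848), np.float64(0.1586), np.float64(0.1804)] [np.float64(-2.84), np.float64(-93.67), np.float64(175.58), np.float64(86.38)]
p [[0.5422, -0.0867], [0.5302, -0.2372], [0.4656, -0.2312], [0.4775, -0.0827]]
 sides [np.float64(0.0648), np.float64(0.151), np.float64(0.0649), np.float64(0.149)] [np.float64(-3.55), np.float64(-94.57), np.float64(174.68), np.float64(85.39)]
f [[0.5484, -0.0738], [0.5368, -0.2524]]
 sides [np.float64(0.1789), np.float64(0.1789)] [np.float64(86.26), np.float64(-93.74)]
b [[0.4641, -0.0727], [0.6191, -0.0807], [0.6088, -0.2622], [0.4523, -0.2503]]
 sides [np.float64(0.178), np.float64(0.1552), np.float64(0.1817), np.float64(0.1569)] [np.float64(86.2), np.float64(-2.99), np.float64(-93.25), np.float64(175.67)]
p [[0.4797, -0.0808], [0.5437, -0.0892], [0.5289, -0.2332], [0.4663, -0.2288]]
 sides [np.float64(0.1486), np.float64(0.0646), np.float64(0.1448), np.float64(0.0628)] [np.float64(84.83), np.float64(-7.54), np.float64(-95.87), np.float64(175.91)]
f [[0.5502, -0.0711], [0.5352, -0.2523]]
 sides [np.float64(0.1817), np.float64(0.1817)] [np.float64(85.28), np.float64(-94.72)]
```

Run:
```python
from h import *
pts=[]
for n in('scene','top'):
    d=np.load(f'pics/{n}0.npy'); v,u=np.mgrid[:384,:512]; c=env.get_calibration(n);K=np.array(c['K']);T=np.linalg.inv(np.array(c['camera_from_world']))
    r=np.stack([(u-K[0,2])/K[0,0],(v-K[1,2])/K[1,1],np.ones_like(u)],-1)*d[...,None]
    P=(r@T[:3,:3].T+T[:3,3])[d>0]; pts.append(P)
P=np.vstack(pts); np.save('pics/cloud.npy',P)
H=np.full((19,26),-1.)
for p in P:
    i=int((p[0]-.0)//.05); j=int((p[1]+.5)//.05)
    if 0<=i<19 and 0<=j<26: H[i,j]=max(H[i,j],p[2])
print('y from',[round(-.5+.05*j,2) for j in range(26)])
for i in range(18,2,-1): print('%.2f'%(i*.05),' '.join('%4d'%(h*1000) for h in H[i]))
for k,(u,v) in dict(tin=(359,136)).items(): print(k,at_d('top','top0',u,v))
```

```text
y from [-0.5, -0.45, -0.4, -0.35, -0.3, -0.25, -0.2, -0.15, -0.1, -0.05, 0.0, 0.05, 0.1, 0.15, 0.2, 0.25, 0.3, 0.35, 0.4, 0.45, 0.5, 0.55, 0.6, 0.65, 0.7, 0.75]
0.90 -791 -787 -789 -789 -790 -792 -1000 -1000 -1000 -1000 -1000 -1000  281  315  369  368  298  133   88 -1000 -1000 -1000 -1000 -1000 -1000 -1000
0.85 -791 -791 -791 -788 -792 -793 -1000 -792 -1000 -1000 -1000 -1000  231  290  302  295  263 -1000  -16 -1000 -1000 -1000 -1000 -1000 -1000 -783
0.80 -793 -792 -790 -789 -790 -1000 -792 -791 -1000 -1000 -1000 -1000 -1000   80  212  199 -1000 -1000 -1000 -1000 -1000 -1000 -1000 -1000 -1000 -786
0.75 -1000 -791 -789 -792 -793 -790 -790 -793 -1000 -1000 -1000 -1000 -1000 -1000 -1000 -1000 -1000 -1000 -1000 -1000 -1000 -1000 -1000 -1000 -1000 -786
0.70 -1000 -799   19   52    4    4    5    5    5    6    5    4   83   82  132 -1000    6    5    3 -1000 -1000 -1000 -1000 -1000 -1000 -788
0.65 -1000 -1000   50   50   50  157    7    7    6    5    8    6   84   83  226  224   33   35   34 -1000 -1000 -1000 -1000 -1000 -1000 -788
0.60 -1000 -1000   49   49   45  156   45   56   55   2
[... 701 characters left out ...]
   19   43   68  130  158  161  113  113  131  136  127    6 -1000 -1000 -1000 -1000 -1000 -1000 -786
0.30 -1000 -1000    5  129   55   22   21   19   19   46  130  152    9  110  110  145  144  132    6 -1000 -1000  330  335  335 -1000 -787
0.25  564 -1000    5  129   93   33   32   19   24    9   38   38   36   10   11  147  146    5    4  335  393  391  378  333 -1000 -784
0.20  565 -1000    4    5   17   17   34   31    6    7   36   38   37    7    9  145  146    7    5  335  391  393 -1000 -1000 -1000 -784
0.15  564 -1000    6    6    7    6    7    5    5    7    7   33   35    6    6  148  147    5    5 -1000  333 -1000 -1000 -1000 -1000 -787
tin [ 0.66908155 -0.33029158  0.03308   ]
```

{"api": "carry_out", "payload": {"increments": [[0, 0, 0.05, 0, -1], [0, 0, 0.1, -3, -1], [0.011, -0.033, 0.1, -9, -1], [0.022, -0.065, 0.1, -15, -1], [0.033, -0.098, 0.1, -21, -1], [0.043, -0.13, 0.1, -27, -1], [0.054, -0.163, 0.1, -33, -1], [0.065, -0.195, 0.1, -39, -1], [0.075, -0.228, 0.1, -45, -1], [0.086, -0.26, 0.1, -51, -1], [0.097, -0.293, 0.1, -57, -1], [0.108, -0.325, 0.1, -63, -1], [0.118, -0.358, 0.1, -69, -1], [0.129, -0.391, 0.1, -75, -1], [0.135, -0.424, 0.1, -81, -1], [0.14, -0.457, 0.1, -87, -1], [0.145, -0.49, 0.1, -93, -1], [0.15, -0.523, 0.1, -99, -1], [0.155, -0.557, 0.1, -105, -1], [0.16, -0.591, 0.1, -111, -1]]}}

```text
time_s: 2.1
tool_pos: [0.4307, -0.0016, 0.5045]
tool_rot: [180.0, 0.0, -45.9]
force: [0.4, -0.5, 0.1]
grip_width: 0.0873
```

{"api": "carry_out", "payload": {"increments": [[0.004, -0.03, 0, -6, -1], [0.008, -0.06, 0, -12, -1], [0.012, -0.09, 0, -18, -1], [0.016, -0.12, -0.02, -24, -1], [0.018, -0.145, -0.05, -30, -1], [0.019, -0.156, -0.09, -36, -1], [0.019, -0.156, -0.13, -42, -1], [0.019, -0.156, -0.17, -47.8, -1], [0.019, -0.156, -0.2, -47.8, -1], [0.019, -0.156, -0.22, -47.8, -1], [0.019, -0.156, -0.23, -47.8, -1], [0.019, -0.156, -0.23, -47.8, -1], [0.019, -0.156, -0.23, -47.8, -1]]}}

```text
time_s: 3.4
tool_pos: [0.4503, -0.1563, 0.2756]
tool_rot: [-179.9, -0.0, -93.4]
force: [0.3, -0.4, -0.3]
grip_width: 0.0869
```

Run:
```python
from h import *
snap('scene','s1');snap('top','t1');crop('scene','' and 0 or 0,0,1,1,1,'x') if 0 else None
crop('s1',200,130,370,300,4,'s1c');o=env.get_obs();print(o['tool_pos'],o['tool_rot'],o['force'],o['qpos'])
```

```text
[ 0.45050065 -0.15629759  0.2760679 ] [-1.79865506e+02 -1.11133900e-03 -9.34188716e+01] [-0.29076336 -1.30852092 -0.28415489] [-20.9604452    3.27515831  38.26878424 117.16537538  -2.37393046
  60.15248068 -74.9787353 ]
```

View pics/s1c.png

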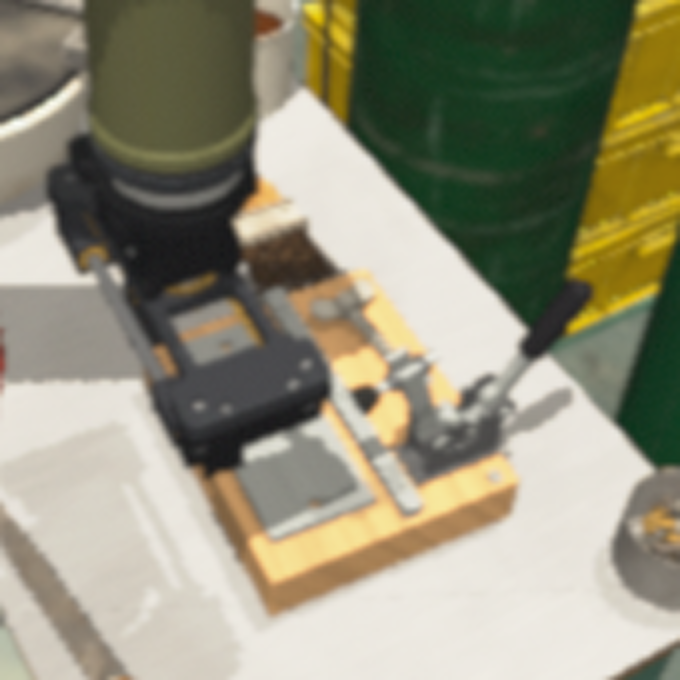

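{"api": "carry_out", "payload": {"increments": [[0, 0, -0.02, 0, -1], [0, 0, -0.035, 0, -1], [0, 0, -0.043, 0, -1], [0, 0, -0.047, 0, -1], [0, 0, -0.05, 0, -1], [0, 0, -0.051, 0, -1], [0, 0, -0.051, 0, -1], [0, 0, -0.051, 0, -1]]}}

```text
time_s: 4.3
tool_pos: [0.4501, -0.1562, 0.2242]
tool_rot: [-180.0, -0.0, -93.4]
force: [-0.5, 0.2, 0.3]
grip_width: 0.0868
```

{"api": "carry_out", "payload": {"increments": [[0.002, 0, 0, 0, -1], [0.004, 0, 0, 0, -1], [0.006, 0, 0, 0, -1], [0.008, -0.001, 0, 0, -1], [0.009, -0.001, 0, 0, -1], [0.01, -0.001, 0, 0, -1], [0.011, -0.001, 0, 0, -1], [0.012, -0.001, 0, 0, -1], [0.013, -0.001, 0, 0, -1], [0.014, -0.001, 0, 0, -1], [0.015, -0.001, 0, 0, -1], [0.016, -0.001, 0, 0, -1]]}}

```text
time_s: 5.5
tool_pos: [0.466, -0.1569, 0.2236]
tool_rot: [180.0, 0.0, -93.4]
force: [-2.7, 0.2, 0.4]
grip_width: 0.0875
```

{"api": "carry_out", "payload": {"increments": [[0.001, 0, 0, 0, -1], [0.002, 0, 0, 0, -1], [0.003, 0, 0, 0, -1]]}}

```text
time_s: 5.8
tool_pos: [0.4684, -0.1568, 0.2236]
tool_rot: [179.9, 0.0, -93.4]
force: [-7.8, 0.7, 4.3]
grip_width: 0.0865
```

{"api": "carry_out", "payload": {"increments": [[0.001, 0, 0, 0, -1], [0.0015, 0, 0, 0, -1], [0.0015, 0, 0, 0, -1]]}}

```text
time_s: 6.1
tool_pos: [0.469, -0.157, 0.2235]
tool_rot: [179.7, 0.1, -93.4]
force: [-9.2, 1.0, 6.0]
grip_width: 0.087
```

Run:
```python
from h import *
snap('scene','s2');snap('top','t2')
crop('s2',200,185,350,285,5,'s2c');crop('t2',240,140,345,230,6,'t2c');o=env.get_obs();print(o['tool_pos'],o['tool_rot'],o['force'],o['wrist_torque'])
```

```text
[ 0.46895501 -0.15701361  0.2234732 ] [ 1.79705804e+02  6.97872723e-02 -9.34398318e+01] [-9.36532067  0.38073774  5.94662565] [ 0.03591305  2.23525425 -0.03729832]
```

View pics/s2c.png

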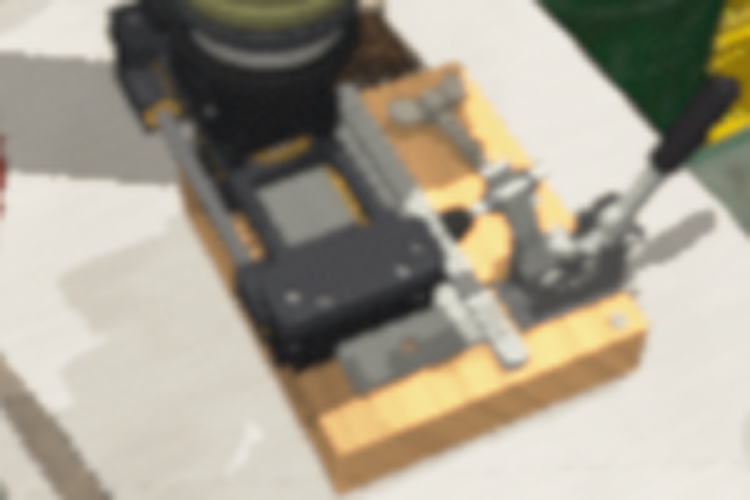

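View pics/t2c.png

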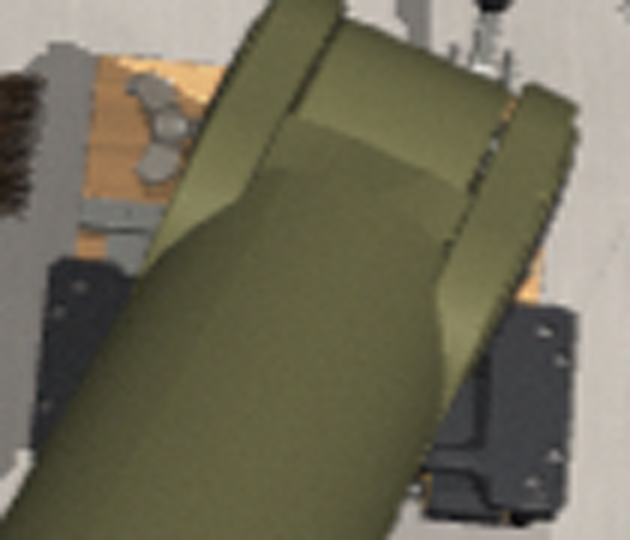

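{"api": "carry_out", "payload": {"increments": [[-0.004, 0, 0, 0, -1], [-0.014, 0, 0, 0, -0.5], [-0.014, 0, 0.03, 0, 0], [-0.014, 0, 0.06, 6, 0.6], [-0.014, 0, 0.08, 14, 0.6], [0, 0.02, 0.08, 22, 0.6], [0.01, 0.04, 0.08, 30, 0.6], [0.02, 0.06, 0.08, 38, 0.6], [0.03, 0.075, 0.08, 46, 0.6], [0.04, 0.0925, 0.08, 54, 0.6], [0.046, 0.0925, 0.08, 62, 0.6], [0.046, 0.0925, 0.08, 70, 0.6], [0.046, 0.0925, 0.08, 78, 0.6], [0.046, 0.0925, 0.08, 86, 0.6], [0.046, 0.0925, 0.08, 89.7, 0.6], [0.046, 0.0925, 0.08, 89.7, 0.6], [0.046, 0.0925, 0.08, 89.7, 0.6], [0.046, 0.0925, 0.08, 89.7, 0.6]]}}

```text
time_s: 8.0
tool_pos: [0.5164, -0.0646, 0.304]
tool_rot: [-180.0, -0.1, -3.8]
force: [0.1, 0.4, -0.2]
grip_width: 0.0178
```

Run:
```python
from h import *
snap('scene','s3');snap('top','t3')
crop('s3',200,165,350,285,5,'s3c');crop('t3',240,110,345,230,5,'t3c');o=env.get_obs();print(o['tool_pos'],o['tool_rot'],o['force'],o['grip_width'])
```

```text
[ 0.51637791 -0.06460521  0.3038788 ] [-1.79997004e+02 -3.08899247e-02 -3.76454656e+00] [-0.38157133 -0.1699972   0.10652417] 0.017314593579710623
```

View pics/s3c.png

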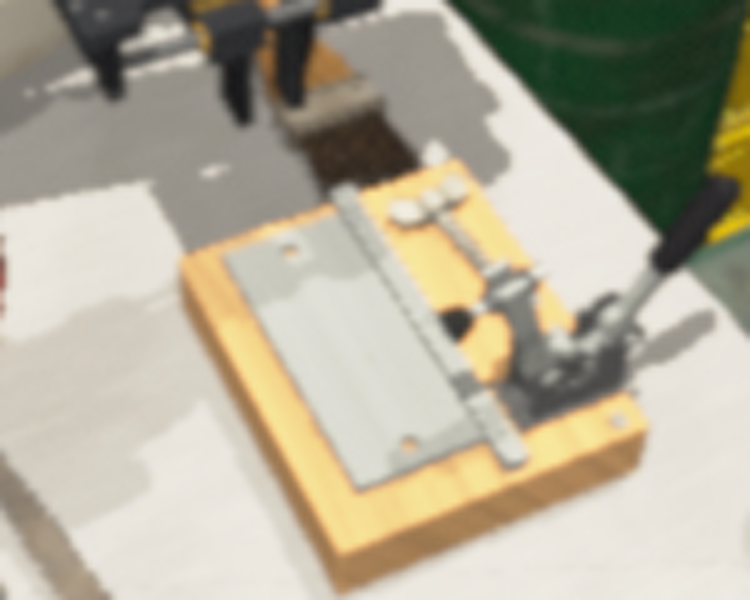

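View pics/t3c.png

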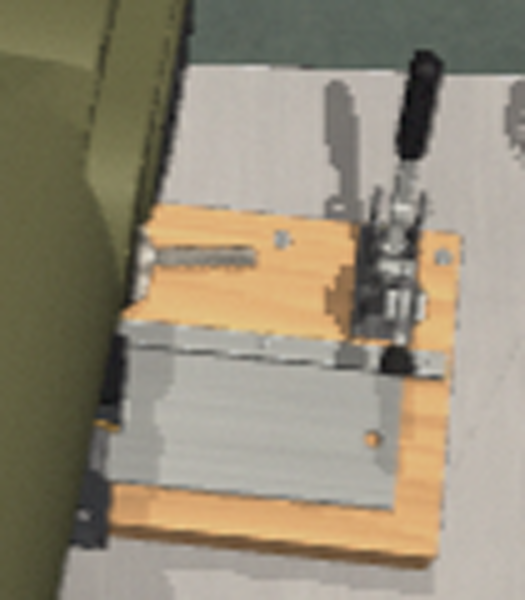

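```bash
cat >> h.py <<'E'
O=np.array([.5365,-.2575]);a=np.radians(-3.7);ex=np.array([np.cos(a),np.sin(a)]);ey=np.array([-np.sin(a),np.cos(a)])
def bf(P): d=np.array(P)[:2]-O; return (d@ex*1000).round(1),(d@ey*1000).round(1)
E
python3 - <<'E'
from h import *
for q in [(393,508),(402,378)]: print('plate top',bf(at_z('top',*C(*q,240,110,5),.046)))
for q in [(437,560),(463,232)]: print('board',bf(at_z('top',*C(*q,240,110,5),.04)))
for q in [(222,258),(335,218),(360,490),(492,437)]: print('plate sc',bf(at_z('scene',*C(*q,200,165,5),.046)))
for q in [(182,258),(340,553),(645,432),(462,160)]: print('board sc',bf(at_z('scene',*C(*q,200,165,5),.04)))
E
```

```text
plate top (np.float64(-63.4), np.float64(22.9))
plate top (np.float64(-0.5), np.float64(23.3))
board (np.float64(-84.6), np.float64(-0.1))
board (np.float64(76.6), np.float64(-1.2))
plate sc (np.float64(-65.6), np.float64(171.7))
plate sc (np.float64(-3.4), np.float64(171.5))
plate sc (np.float64(-63.9), np.float64(23.7))
plate sc (np.float64(2.9), np.float64(23.3))
board sc (np.float64(-81.8), np.float64(184.8))
board sc (np.float64(-84.2), np.float64(2.2))
board sc (np.float64(70.2), np.float64(-0.7))
board sc (np.float64(77.1), np.float64(184.1))
```

{"api": "carry_out", "payload": {"increments": [[0, 0, -0.025, 0, 0.6], [0, 0, -0.05, 0, 0.6], [0, 0, -0.065, 0, 0.6], [0, 0, -0.073, 0, 0.6], [0, 0, -0.078, 0, 0.6], [0, 0, -0.0795, 0, 0.6], [0, 0, -0.0795, 0, 0.6], [0, -0.003, -0.0795, 0, 0.6], [0, -0.006, -0.0795, 0, 0.6], [-0.0005, -0.009, -0.0795, 0, 0.6], [-0.001, -0.011, -0.0795, 0, 0.6], [-0.001, -0.013, -0.0795, 0, 0.6], [-0.001, -0.015, -0.0795, 0, 0.6]]}}

```text
time_s: 9.4
tool_pos: [0.5158, -0.0787, 0.2248]
tool_rot: [-179.9, -0.1, -3.7]
force: [1.0, 5.5, 3.6]
grip_width: 0.0173
```

{"api": "carry_out", "payload": {"increments": [[0, -0.002, 0, 0, 0.6], [0, -0.004, 0, 0, 0.6], [0, -0.006, 0, 0, 0.6], [-0.0005, -0.008, 0, 0, 0.6], [-0.0005, -0.01, 0, 0, 0.6], [-0.0005, -0.012, 0, 0, 0.6], [-0.001, -0.014, 0, 0, 0.6], [-0.001, -0.016, 0, 0, 0.6], [-0.001, -0.018, 0, 0, 0.6], [-0.001, -0.02, 0, 0, 0.6]]}}

```text
time_s: 10.4
tool_pos: [0.5148, -0.0986, 0.2248]
tool_rot: [-179.9, -0.0, -3.7]
force: [-0.0, 6.0, 3.4]
grip_width: 0.0173
```

Run:
```python
from h import *
snap('scene','s4')
crop('s4',200,165,350,285,5,'s4c');o=env.get_obs();print(o['tool_pos'],o['force'],bf(o['tool_pos']))
```

```text
[ 0.51473382 -0.09899095  0.22481707] [0.27153257 5.74227379 4.95682911] (np.float64(-31.9), np.float64(156.8))
```

View pics/s4c.png

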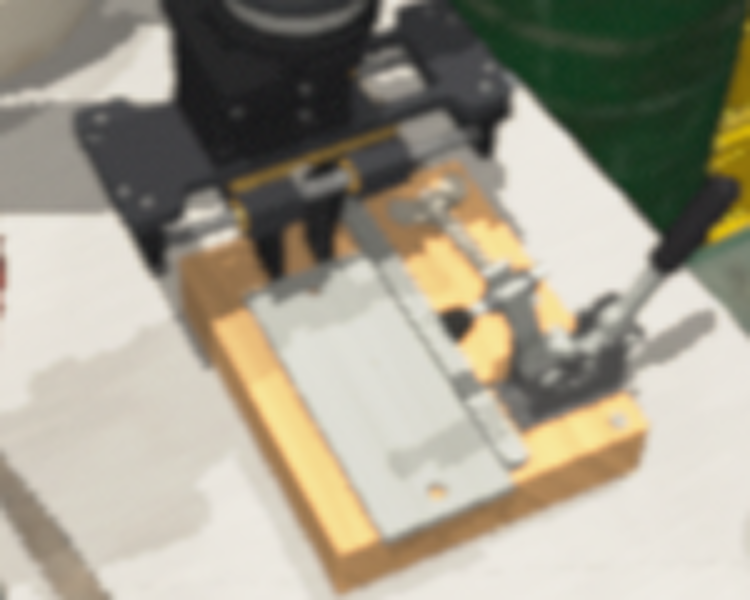

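{"api": "carry_out", "payload": {"increments": [[0, -0.002, 0, 0, 0.6], [0, -0.004, 0, 0, 0.6], [0, -0.006, 0, 0, 0.6], [-0.0005, -0.008, 0, 0, 0.6], [-0.0005, -0.01, 0, 0, 0.6], [-0.0005, -0.012, 0, 0, 0.6], [-0.001, -0.014, 0, 0, 0.6], [-0.001, -0.016, 0, 0, 0.6], [-0.001, -0.018, 0, 0, 0.6], [-0.001, -0.02, 0, 0, 0.6], [-0.001, -0.022, 0, 0, 0.6], [-0.001, -0.024, 0, 0, 0.6], [-0.001, -0.024, 0, 0, 0.6]]}}

```text
time_s: 11.75
tool_pos: [0.5137, -0.1229, 0.2248]
tool_rot: [-179.9, -0.0, -3.7]
force: [0.5, 5.2, 2.8]
grip_width: 0.0174
```

Run:
```python
from h import *
snap('scene','s5');snap('top','t5')
crop('s5',230,205,350,295,6,'s5c');crop('t5',260,140,345,230,6,'t5c');o=env.get_obs();print(o['tool_pos'],o['force'],bf(o['tool_pos']))
```

```text
[ 0.51369458 -0.12287291  0.22477524] [0.14417035 4.9247014  3.83681346] (np.float64(-31.4), np.float64(132.9))
```

View pics/s5c.png

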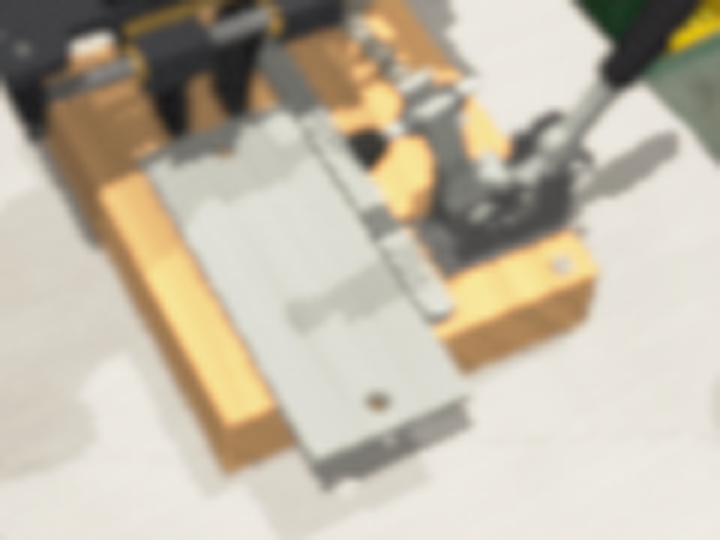

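View pics/t5c.png

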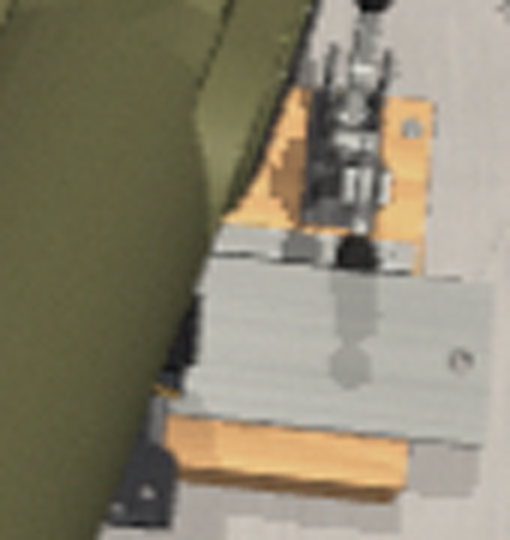

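Run:
```python
from h import *
for q in [(493,283),(480,444),(487,363)]: print('plate top',bf(at_z('top',*C(*q,260,140,6),.046)))
for q in [(434,100),(407,447),(417,272)]: print('board',bf(at_z('top',*C(*q,260,140,6),.04)))
for q in [(468,398),(317,460)]: print('plate sc',bf(at_z('scene',*C(*q,230,205,6),.046)))
for q in [(222,425),(597,262)]: print('board sc',bf(at_z('scene',*C(*q,230,205,6),.04)))
```

```text
plate top (np.float64(1.2), np.float64(-28.1))
plate top (np.float64(-63.7), np.float64(-27.2))
plate top (np.float64(-31.3), np.float64(-27.8))
board (np.float64(75.9), np.float64(-0.6))
board (np.float64(-66.7), np.float64(0.2))
board (np.float64(4.0), np.float64(1.2))
plate sc (np.float64(-2.5), np.float64(-28.2))
plate sc (np.float64(-63.8), np.float64(-27.2))
board sc (np.float64(-86.4), np.float64(2.7))
board sc (np.float64(75.4), np.float64(5.2))
```

{"api": "carry_out", "payload": {"increments": [[0, -0.001, 0, 0, 0.6], [0, -0.002, 0, 0, 0.6], [0, -0.002, 0, 0, 0.6], [0, -0.002, 0, 0, 0.6]]}}

```text
time_s: 12.25
tool_pos: [0.5137, -0.1246, 0.2248]
tool_rot: [-179.9, -0.0, -3.7]
force: [0.7, 4.5, 5.2]
grip_width: 0.0172
```

{"api": "carry_out", "payload": {"increments": [[0, 0.004, 0, 0, 0.6], [0.001, 0.014, 0, 0, 0.6], [0.001, 0.014, 0.03, 0, 0.6], [0.001, 0.014, 0.06, 0, 0.6], [0, 0.014, 0.085, -8, 0.6], [-0.02, 0.014, 0.085, -16, 0], [-0.04, 0, 0.085, -24, -1], [-0.06, -0.02, 0.085, -32, -1], [-0.065, -0.04, 0.085, -40, -1], [-0.065, -0.06, 0.085, -48, -1], [-0.065, -0.067, 0.085, -56, -1], [-0.065, -0.067, 0.085, -64, -1], [-0.065, -0.067, 0.085, -72, -1], [-0.065, -0.067, 0.085, -80, -1], [-0.065, -0.067, 0.085, -88, -1], [-0.065, -0.067, 0.085, -90, -1], [-0.065, -0.067, 0.06, -90, -1], [-0.065, -0.067, 0.05, -90, -1], [-0.065, -0.067, 0.05, -90, -1]]}}

```text
time_s: 14.15
tool_pos: [0.4473, -0.1923, 0.2726]
tool_rot: [179.8, -0.0, -93.7]
force: [0.3, -0.6, 0.1]
grip_width: 0.0871
```

Run:
```python
from h import *
snap('scene','s6');snap('top','t6')
crop('s6',220,185,350,295,6,'s6c');crop('t6',240,140,345,230,6,'t6c');o=env.get_obs();print(o['tool_pos'],o['tool_rot'],o['force'],bf(o['tool_pos']),o['grip_width'])
```

```text
[ 0.44833897 -0.19268259  0.27438254] [ 1.79964277e+02 -2.99227695e-02 -9.37288550e+01] [-0.60688505  0.24344713 -0.32035436] (np.float64(-92.2), np.float64(59.0)) 0.08690611758620967
```

View pics/s6c.png

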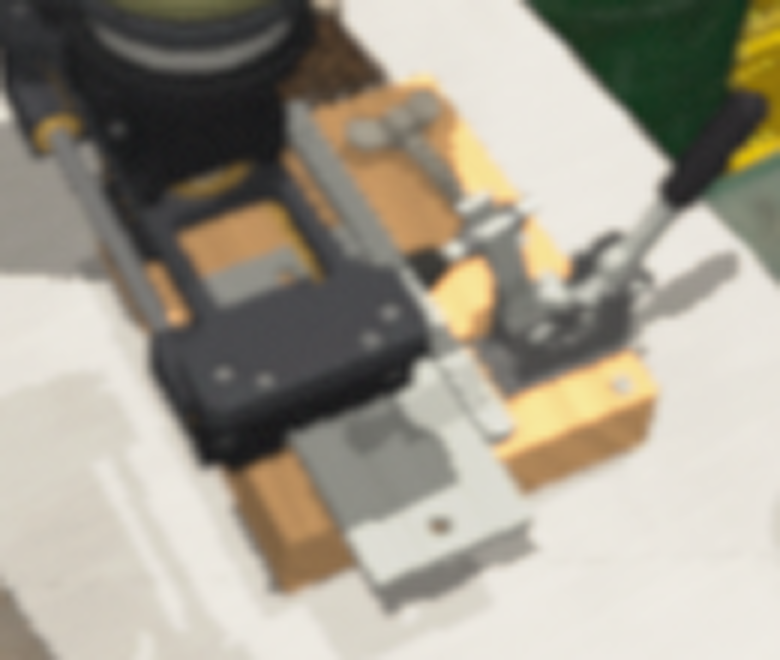

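View pics/t6c.png

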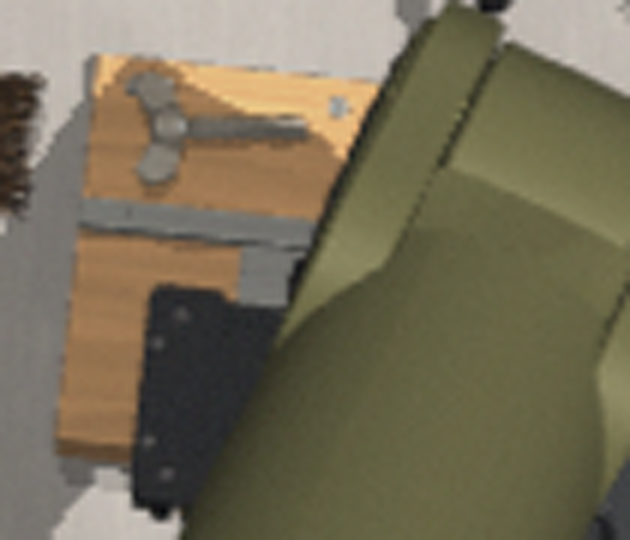

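{"api": "carry_out", "payload": {"increments": [[0, 0, -0.02, 0, -1], [0, 0, -0.035, 0, -1], [0, 0, -0.045, 0, -1], [0, 0, -0.0495, 0, -1], [0, 0, -0.0495, 0, -1], [0.003, 0, -0.0495, 0, -1], [0.006, -0.0005, -0.0495, 0, -1], [0.009, -0.0005, -0.0495, 0, -1], [0.012, -0.001, -0.0495, 0, -1], [0.014, -0.001, -0.0495, 0, -1], [0.015, -0.001, -0.0495, 0, -1], [0.016, -0.001, -0.0495, 0, -1], [0.017, -0.001, -0.0495, 0, -1], [0.0175, -0.001, -0.0495, 0, -1]]}}

```text
time_s: 15.65
tool_pos: [0.4655, -0.1937, 0.2247]
tool_rot: [179.9, 0.0, -93.7]
force: [-1.7, -0.0, 0.7]
grip_width: 0.087
```

{"api": "carry_out", "payload": {"increments": [[0.001, 0, 0, 0, -1], [0.0015, 0, 0, 0, -1], [0.002, 0, 0, 0, -1], [0.0025, 0, 0, 0, -1]]}}

```text
time_s: 16.05
tool_pos: [0.4666, -0.1939, 0.2244]
tool_rot: [179.7, 0.1, -93.8]
force: [-7.3, 0.5, 6.1]
grip_width: 0.0873
```

Run:
```python
from h import *
P=np.load('pics/cloud.npy'); d=P[:,:2]-O; x=d@ex*1000; y=d@ey*1000; z=P[:,2]*1000
for x0 in range(-40,140,6):
    m=(x>=x0)&(x<x0+6)&(y>10)&(y<60)&(z>60)
    if m.any(): print(x0,'z',np.percentile(z[m],[0,50,100]).round(),'y of z>100',[y[m&(z>100)].min().round(),y[m&(z>100)].max().round()] if (m&(z>100)).any() else '')
```

```text
-28 z [128. 129. 133.] y of z>100 [np.float64(31.0), np.float64(39.0)]
-22 z [119. 130. 134.] y of z>100 [np.float64(28.0), np.float64(43.0)]
-16 z [125. 131. 135.] y of z>100 [np.float64(28.0), np.float64(42.0)]
-10 z [124. 130. 133.] y of z>100 [np.float64(28.0), np.float64(38.0)]
-4 z [127. 135. 145.] y of z>100 [np.float64(29.0), np.float64(44.0)]
2 z [119. 138. 146.] y of z>100 [np.float64(27.0), np.float64(45.0)]
8 z [104. 137. 147.] y of z>100 [np.float64(26.0), np.float64(46.0)]
14 z [ 85. 134. 145.] y of z>100 [np.float64(28.0), np.float64(43.0)]
20 z [ 60.  82. 144.] y of z>100 [np.float64(30.0), np.float64(43.0)]
26 z [ 61.  80. 141.] y of z>100 [np.float64(35.0), np.float64(37.0)]
32 z [60. 79. 88.] y of z>100 
38 z [60. 81. 85.] y of z>100 
44 z [60. 78. 84.] y of z>100 
50 z [61. 66. 80.] y of z>100 
56 z [60. 70. 86.] y of z>100 
62 z [62. 79. 88.] y of z>100 
68 z [61. 83. 92.] y of z>100 
74 z [ 76.  90. 102.] y of z>100 [np.float64(33.0), np.float64(37.0)]
80 z [ 83. 103. 119.] y of z>100 [np.float64(30.0), np.float64(41.0)]
86 z [101. 118. 130.] y of z>100 [np.float64(28.0), np.float64(42.0)]
92 z [108. 128. 137.] y of z>100 [np.float64(27.0), np.float64(42.0)]
98 z [109. 137. 149.] y of z>100 [np.float64(27.0), np.float64(43.0)]
104 z [124. 146. 154.] y of z>100 [np.float64(28.0), np.float64(43.0)]
110 z [137. 152. 158.] y of z>100 [np.float64(27.0), np.float64(43.0)]
116 z [147. 152. 155.] y of z>100 [np.float64(28.0), np.float64(41.0)]
122 z [151. 152. 152.] y of z>100 [np.float64(33.0), np.float64(39.0)]
```

{"api": "carry_out", "payload": {"increments": [[-0.004, 0, 0, 0, -1], [-0.014, 0.001, 0, 0, -0.5], [-0.016, 0.001, 0.03, 0, 0.5], [-0.016, 0.001, 0.07, 0, 1], [-0.016, 0.001, 0.11, 0, 1], [-0.016, 0.001, 0.15, 0, 1], [-0.016, 0.001, 0.18, 0, 1], [-0.016, 0.001, 0.18, 0, 1]]}}

```text
time_s: 16.85
tool_pos: [0.4531, -0.1934, 0.4093]
tool_rot: [-179.5, -0.0, -93.7]
force: [1.2, 0.0, -1.1]
grip_width: 0.0387
```

{"api": "carry_out", "payload": {"increments": [[0.03, -0.006, 0, 0, 1], [0.06, -0.012, 0, 0, 1], [0.09, -0.018, 0, 0, 1], [0.12, -0.025, 0, 0, 1], [0.145, -0.03, 0, 0, 1], [0.16, -0.034, 0, 0, 1], [0.166, -0.035, 0, 0, 1], [0.166, -0.035, -0.03, 0, 1], [0.166, -0.035, -0.055, 0, 1], [0.166, -0.035, -0.055, 0, 1], [0.166, -0.035, -0.055, 0, 1]]}}

```text
time_s: 17.95
tool_pos: [0.6178, -0.2276, 0.3499]
tool_rot: [180.0, 0.0, -93.7]
force: [1.1, 0.6, 0.7]
grip_width: 0.0007
```

Run:
```python
from h import *
snap('scene','s7');snap('top','t7')
crop('s7',220,130,380,290,4.5,'s7c');crop('t7',240,110,345,230,5,'t7c');o=env.get_obs();print(o['tool_pos'],o['tool_rot'],o['force'],bf(o['tool_pos']),o['grip_width'],o['qpos'])
```

```text
[ 0.61844394 -0.22794054  0.35154428] [-1.79859962e+02 -2.34991542e-02 -9.37379557e+01] [ 0.96947388  0.12417065 -0.37929914] (np.float64(79.9), np.float64(34.8)) 0.0003497260533221252 [-11.64829231  24.38883375  39.19472082  87.09306085 -15.7819937
  73.99573559 -64.36827841]
```

View pics/s7c.png

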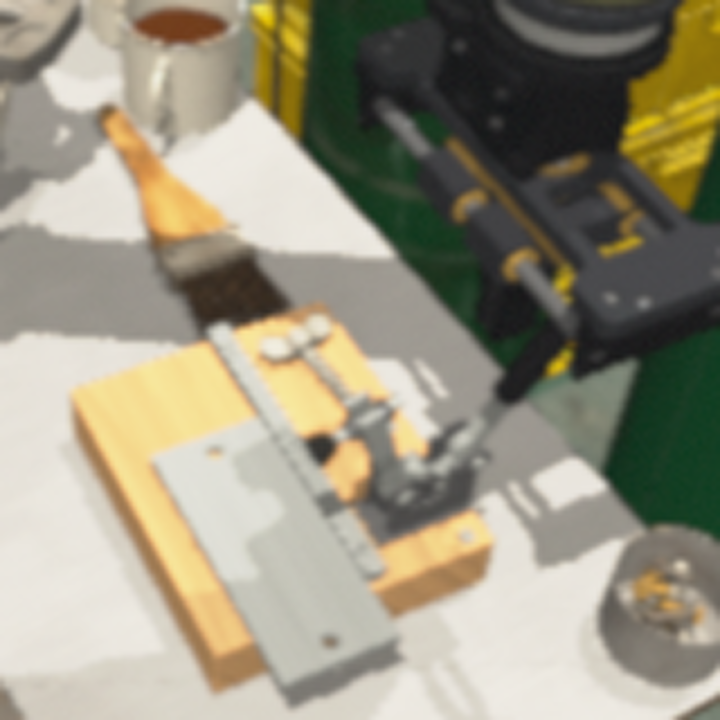

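View pics/t7c.png

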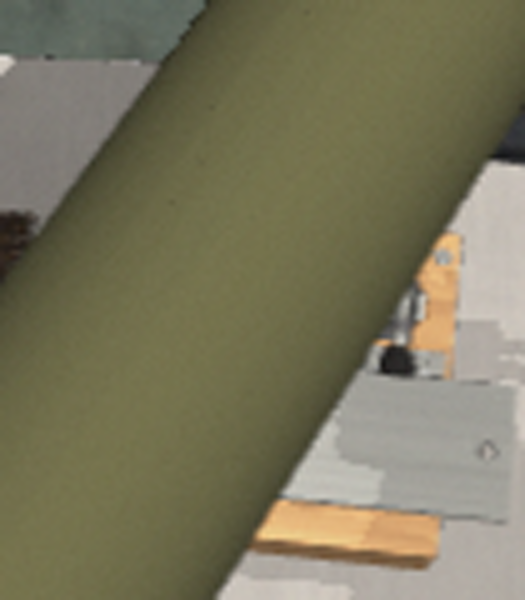

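Run:
```python
from h import *
crop('s7',250,215,340,295,8,'s7d');crop('t7',300,170,350,230,10,'t7d')
```

```text
(no output)
```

View pics/s7d.png

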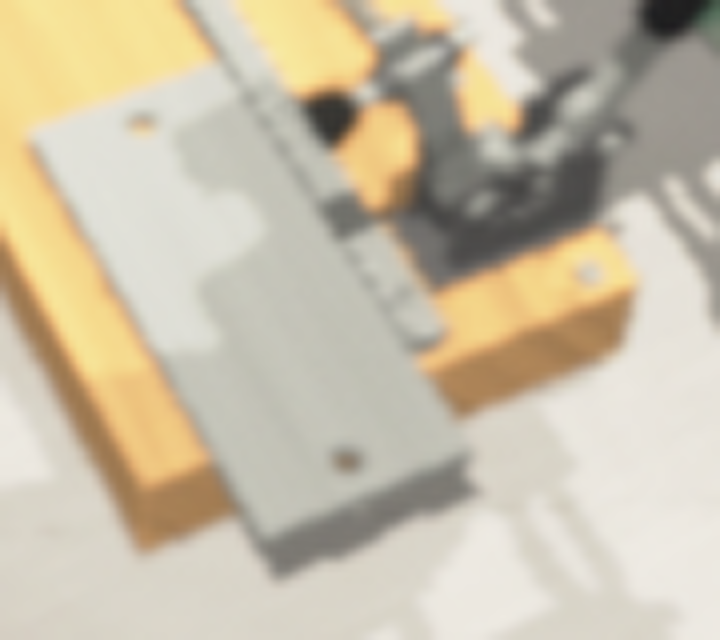

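View pics/t7d.png

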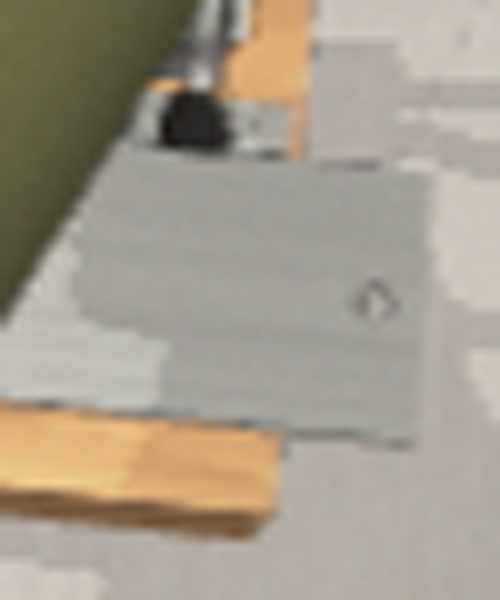

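Run:
```python
from h import *
for q in [(434,168),(414,443),(424,300)]: print('plate top',bf(at_z('top',*C(*q,300,170,10),.046)))
for q in [(312,0),(303,155),(282,435),(271,510)]: print('board',bf(at_z('top',*C(*q,300,170,10),.04)))
for q in [(468,455),(265,540),(35,133),(220,65)]: print('plate sc',bf(at_z('scene',*C(*q,250,215,8),.046)))
for q in [(142,490),(635,285),(430,370)]: print('board sc',bf(at_z('scene',*C(*q,250,215,8),.04)))
```

```text
plate top (np.float64(2.4), np.float64(-30.9))
plate top (np.float64(-64.0), np.float64(-30.4))
plate top (np.float64(-29.7), np.float64(-30.6))
board (np.float64(42.3), np.float64(-0.1))
board (np.float64(3.8), np.float64(-0.6))
board (np.float64(-64.2), np.float64(-0.4))
board (np.float64(-82.2), np.float64(0.9))
plate sc (np.float64(-2.2), np.float64(-29.7))
plate sc (np.float64(-64.2), np.float64(-29.2))
plate sc (np.float64(-62.8), np.float64(119.2))
plate sc (np.float64(-1.0), np.float64(118.9))
board sc (np.float64(-85.4), np.float64(1.1))
board sc (np.float64(72.2), np.float64(0.8))
board sc (np.float64(4.5), np.float64(1.0))
```

{"api": "carry_out", "payload": {"increments": [[0, 0, -0.02, 0, 1], [0, 0, -0.034, 0, 1], [0, 0, -0.0346, 0, 1], [0.003, 0, -0.0346, 0, 1], [0.007, -0.0005, -0.0346, 0, 1], [0.011, -0.0005, -0.0366, 0, 1], [0.015, -0.001, -0.0386, 0, 1], [0.019, -0.001, -0.0418, 0, 1], [0.023, -0.0015, -0.045, 0, 1], [0.023, -0.0015, -0.045, 0, 1]]}}

```text
time_s: 19.05
tool_pos: [0.6419, -0.2288, 0.304]
tool_rot: [180.0, 0.0, -93.7]
force: [-0.4, 0.4, -0.4]
grip_width: 0.0007
```

Run:
```python
from h import *
snap('scene','s8')
crop('s8',250,130,380,260,5,'s8c');o=env.get_obs();print(o['tool_pos'],o['force'],bf(o['tool_pos']))
```

```text
[ 0.6415618  -0.22886883  0.30407416] [-1.10358376 -0.61382265  0.07404949] (np.float64(103.0), np.float64(35.4))
```

View pics/s8c.png

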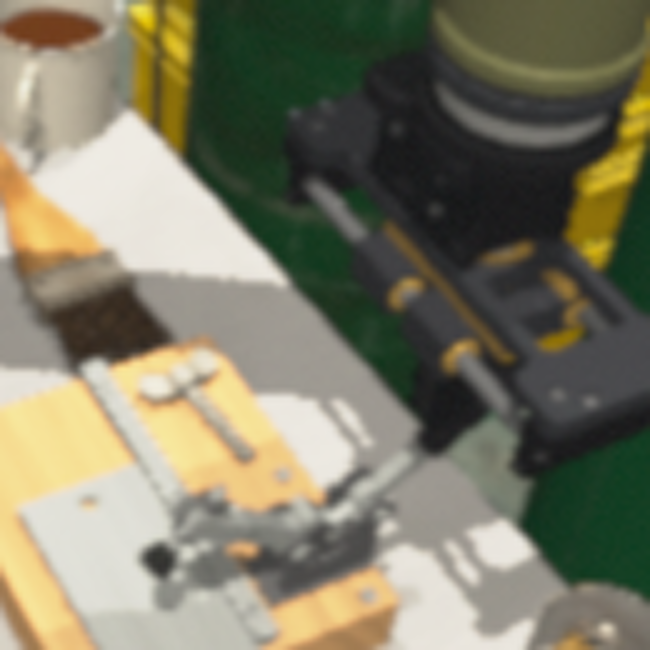

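{"api": "carry_out", "payload": {"increments": [[0.004, 0, -0.004, 0, 1], [0.007, -0.0005, -0.0076, 0, 1], [0.011, -0.0005, -0.012, 0, 1], [0.014, -0.001, -0.0165, 0, 1], [0.017, -0.001, -0.0213, 0, 1], [0.02, -0.0015, -0.0262, 0, 1], [0.023, -0.0015, -0.0313, 0, 1], [0.025, -0.0015, -0.0345, 0, 1], [0.025, -0.0015, -0.0345, 0, 1]]}}

```text
time_s: 20.0
tool_pos: [0.6667, -0.2305, 0.2696]
tool_rot: [-180.0, -0.0, -93.7]
force: [0.5, -1.0, 0.1]
grip_width: 0.0001
```

{"api": "carry_out", "payload": {"increments": [[0.001, 0, -0.002, 0, 1], [0.001, 0, -0.004, 0, 1], [0.001, 0, -0.006, 0, 1], [0.001, 0, -0.008, 0, 1], [0.001, 0, -0.008, 0, 1]]}}

```text
time_s: 20.5
tool_pos: [0.6677, -0.2306, 0.264]
tool_rot: [-179.9, 0.0, -93.7]
force: [-2.6, 0.7, 6.7]
grip_width: 0.0005
```

Run:
```python
from h import *
snap('scene','s9')
crop('s9',250,130,380,260,5,'s9c');o=env.get_obs();print(o['tool_pos'],o['force'],bf(o['tool_pos']))
```

```text
[ 0.6676897  -0.23062489  0.26403002] [-1.47145838  1.23995441  7.83404789] (np.float64(129.2), np.float64(35.3))
```

View pics/s9c.png

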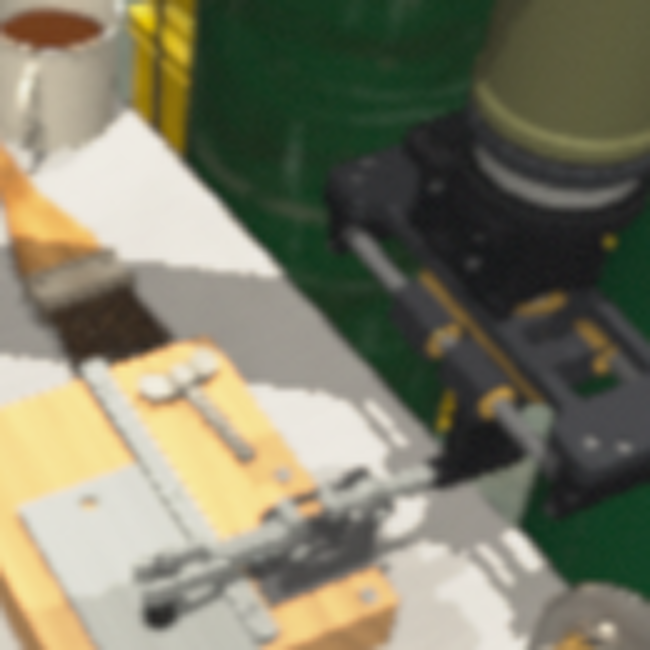

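{"api": "carry_out", "payload": {"increments": [[0, 0, -0.002, 0, 1], [0, 0, -0.004, 0, 1], [0, 0, -0.004, 0, 1]]}}

```text
time_s: 20.85
tool_pos: [0.6677, -0.2308, 0.2628]
tool_rot: [-179.9, 0.1, -93.7]
force: [-5.7, 3.5, 19.0]
grip_width: 0.0006
```

{"api": "carry_out", "payload": {"increments": [[0, 0, -0.002, 0, 1], [0, 0, -0.003, 0, 1], [0, 0, -0.003, 0, 1]]}}

```text
time_s: 21.15
tool_pos: [0.6676, -0.231, 0.2619]
tool_rot: [-179.8, 0.1, -93.7]
force: [-9.9, 4.3, 28.5]
grip_width: 0.0005
```

{"api": "carry_out", "payload": {"increments": [[0, 0, 0.003, 0, 1], [0, 0, 0.01, 0, 1], [0, 0, 0.03, 0, 1], [0, 0, 0.07, 0, 1], [0, 0, 0.11, 0, 1], [-0.02, 0.03, 0.14, 0, 1], [-0.05, 0.07, 0.14, 0, 1], [-0.08, 0.11, 0.14, 0, 1], [-0.11, 0.15, 0.14, 0, 1], [-0.14, 0.19, 0.14, 0, 1], [-0.17, 0.22, 0.14, 0, 1], [-0.17, 0.22, 0.14, 0, 1], [-0.17, 0.22, 0.14, 0, 1]]}}

```text
time_s: 22.45
tool_pos: [0.497, -0.0099, 0.3955]
tool_rot: [-179.9, 0.1, -93.6]
force: [0.4, -1.0, 1.0]
grip_width: 0.0006
```

Run:
```python
from h import *
snap('scene','s10');snap('top','t10')
crop('s10',240,190,360,295,6,'s10c');crop('t10',240,110,345,230,5,'t10c');o=env.get_obs();print(o['tool_pos'],o['force'])
P,_=[],0
for n in('scene','top'):
    d=np.load(f'pics/{ {"scene":"s10","top":"t10"}[n]}.npy'); v,u=np.mgrid[:384,:512]; c=env.get_calibration(n);K=np.array(c['K']);T=np.linalg.inv(np.array(c['camera_from_world']))
    r=np.stack([(u-K[0,2])/K[0,0],(v-K[1,2])/K[1,1],np.ones_like(u)],-1)*d[...,None]
    P.append((r@T[:3,:3].T+T[:3,3])[d>0])
P=np.vstack(P); d=P[:,:2]-O; x=d@ex*1000; y=d@ey*1000; z=P[:,2]*1000
for x0 in range(-46,170,8):
    m=(x>=x0)&(x<x0+8)&(y>28)&(y<42)&(z<170)&(z>30)
    if m.any(): print(x0,np.percentile(z[m],[10,50,90]).round())
```

```text
[ 0.49784377 -0.01161968  0.39546661] [ 0.12125696 -1.96362499  0.24942673]
-46 [45. 52. 84.]
-38 [52. 82. 93.]
-30 [46. 83. 91.]
-22 [45. 73. 84.]
-14 [45. 75. 83.]
-6 [46. 79. 84.]
2 [49. 76. 83.]
10 [42. 80. 83.]
18 [42. 79. 83.]
26 [43. 88. 93.]
34 [46. 88. 91.]
42 [64. 86. 91.]
50 [41. 87. 90.]
58 [44. 83. 87.]
66 [44. 85. 87.]
74 [75. 83. 86.]
82 [76. 82. 84.]
90 [75. 81. 82.]
98 [75. 80. 82.]
106 [75. 81. 84.]
114 [76. 80. 83.]
122 [75. 80. 82.]
130 [73. 79. 82.]
138 [76. 79. 81.]
146 [72. 78. 81.]
154 [75. 78. 81.]
```

View pics/s10c.png

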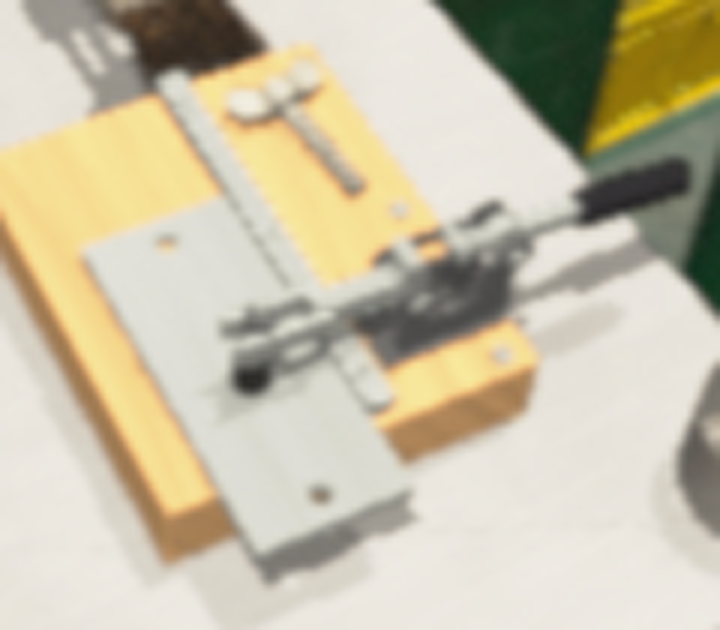

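View pics/t10c.png

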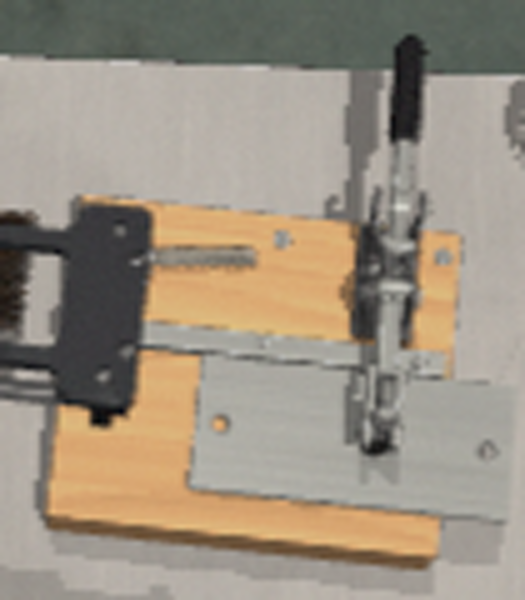

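Run:
```python
from h import *
d=np.load('pics/s10.npy')
for n,t in(('scene','s10'),('top','t10')):
    im=cv2.imread(f'pics/{t}.png').max(2); d=np.load(f'pics/{t}.npy'); v,u=np.nonzero((im<70)&(d>0))
    Q=np.array([at_d(n,t,a,b) for a,b in zip(u,v) if abs(a-330)<40 and 90<b<260]); 
    B=(Q[:,:2]-O); x=B@ex*1000;y=B@ey*1000;z=Q[:,2]*1000; m=(x>106)&(x<158)&(y>29)&(y<41)&(z>60)
    print(n,m.sum(),'grip slope deg',np.degrees(np.arctan(np.polyfit(x[m],z[m],1)[0])).round(1),z[m].mean().round(1))
for q in [(512,385),(504,521)]: print('plate top',bf(at_z('top',*C(*q,240,110,5),.046)))
for q in [(455,330),(437,560)]: print('board top',bf(at_z('top',*C(*q,240,110,5),.04)))
for q in [(203,355),(190,488)]: print('plate back',bf(at_z('top',*C(*q,240,110,5),.046)))
for q in [(408,492),(262,555),(82,245),(215,197)]: print('plate sc',bf(at_z('scene',*C(*q,240,190,6),.046)))
print(env.get_obs()['time_s'])
```

```text
Traceback (most recent call last):
  File "h.py", line 13, in at_d
    d=np.load(f'pics/{tag}.npy'); o,r=ray(n,u,v); return o+r*d[int(round(v)),int(round(u))]
                                      ~~~^^^^^^^
  File "h.py", line 8, in ray
    c=env.get_calibration(n);K=np.array(c['K']);T=np.linalg.inv(np.array(c['camera_from_world']))
ValueError: time passes only in moves, steps and waits
```

Run:
```python
from h import *
for n,t in(('scene','s10'),('top','t10')):
    c=env.get_calibration(n);K=np.array(c['K']);T=np.linalg.inv(np.array(c['camera_from_world']))
    im=cv2.imread(f'pics/{t}.png').max(2); d=np.load(f'pics/{t}.npy'); v,u=np.nonzero((im<70)&(d>0)); dd=d[v,u]
    Q=np.stack([(u-K[0,2])/K[0,0]*dd,(v-K[1,2])/K[1,1]*dd,dd],1)@T[:3,:3].T+T[:3,3]
    B=(Q[:,:2]-O); x=B@ex*1000;y=B@ey*1000;z=Q[:,2]*1000; m=(x>106)&(x<158)&(y>29)&(y<41)&(z>60)&(z<110)
    print(n,m.sum(),'grip slope deg',np.degrees(np.arctan(np.polyfit(x[m],z[m],1)[0])).round(1),z[m].mean().round(1))
for q in [(512,385),(504,521)]: print('plate top',bf(at_z('top',*C(*q,240,110,5),.046)))
for q in [(455,330),(437,560)]: print('board top',bf(at_z('top',*C(*q,240,110,5),.04)))
for q in [(203,355),(190,488)]: print('plate back',bf(at_z('top',*C(*q,240,110,5),.046)))
for q in [(408,492),(262,555),(82,245),(215,197)]: print('plate sc',bf(at_z('scene',*C(*q,240,190,6),.046)))
print(env.get_obs()['time_s'])
```

```text
scene 93 grip slope deg -5.1 78.9
top 106 grip slope deg -3.2 79.9
plate top (np.float64(1.6), np.float64(-28.7))
plate top (np.float64(-64.0), np.float64(-29.1))
board top (np.float64(27.3), np.float64(-0.8))
board top (np.float64(-84.6), np.float64(-0.1))
plate back (np.float64(0.7), np.float64(118.1))
plate back (np.float64(-64.0), np.float64(118.2))
plate sc (np.float64(-3.4), np.float64(-29.6))
plate sc (np.float64(-63.1), np.float64(-29.7))
plate sc (np.float64(-63.3), np.float64(122.0))
plate sc (np.float64(-4.2), np.float64(121.3))
22.55
```

```bash
python3 -c "
from cell import env
print(env.sign_off())"
```

```text
the job is handed in; nothing more can be done
None
```

The plate is set, the clamp is locked and the job is handed in, at about 22.5 s.

**What I did:** With the open fingers I pushed the plate flat against the fence, then slid it along from its back end. I pressed it against the fence once more with the clamp still open. Then I pushed the handle down with the closed fingers, peaking at about 30 N at the wrist, and moved the arm clear.

**Last checks:**
- **Overhang:** The final pictures put the plate's front end 28.7 to 29.7 mm past my fitted filing end. The view just before clamping gave 29 to 31 mm. The measurement is good to about 1–2 mm.
- **Fence contact:** The plate met the fence with about 7 N on the re-press. The fence-side corners measured within +1.6 to −4.2 mm of the fence face. The two cameras disagree by that much, so I relied on the contact force and the pictures, which show no gap.
- **Clamp:** The grip slopes 5.1° below level in one camera and 3.2° in the other. Locked should be about 5°. It stayed down after I let go, and the foot is on the plate.
- **Other objects:** I saw nothing disturbed in the pictures, though I did not measure each object again.

One check script stopped with an interface error after too many calibration calls. I reran it with fewer and it worked.

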